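# Press a glued frame bar in the toggle jig and leave it under the latch

### The job

The glued frame bar lies in the channel of the plywood jig, short of the end stop: push it gently home until it touches the stop, then swing the toggle clamp's handle over centre so that the clamp locks down on the bar. With the clamp locked, swing the iron latch across the bar fully into its keeper, then swing the clamp handle fully back open so that the latch alone holds the bar down, still touching the stop. Use no great force on the bar, and leave the other things on the table, and the spacer on the jig, where they are.

Things in the scene. Friction and masses are not known exactly. Their poses are not given: they have to be found in the camera images.
- jig: the glue jig, fixed to the table: plywood board 200 (x) x 250 (y) x 14 mm, y -115 to +135 mm; origin on the table under the board. The bar's channel runs along x at y = -60 mm, between low aluminium rails (x -50 to +50 mm, tops at z 36 mm). The toggle clamp's bracket stands at x = 0, y 38 to 130 mm: 76 mm high, 38 mm wide
- platen_top (a point): middle of the top of the sprung steel platen, 120 x 30 mm, that carries the bar in the channel: jig (0, -60, 30) mm. It sinks under the clamp by up to 10 mm (9 N to start, about 16 N at 6 mm)
- clamp_foot (a point): underside of the rubber foot at the end of the clamp's steel arm. The arm is 14 mm wide and 130 mm long, hinged at jig (0, 50, 60) mm; it stands up at 1 rad when open and lies along the jig's -y over the middle of the bar when locked, its top then at z 66 mm, the foot's nut to 71 mm
- keeper (a point): the latch's keeper, a small iron bracket: 32 (x) x 12 (y) mm, centred at jig (34, -21) mm, top z 54 mm; its mouth is open towards the jig's +x. The point is in its mouth at z 45.5 mm
- clamp_handle (a joint): angle of the clamp handle (rad): 0 = swung back towards the jig's +y, fully open (hard stop); 1.22 = upright, locked past centre (hard stop). It turns about a line along the jig's x through handle_pivot. Linked to the arm: the foot meets the bar at about 0.75, dead centre is 1.07, after which it snaps to 1.22. Up to about 10 N at the grip; left alone it stays about where it is
- handle_pivot (a point): point on the handle's hinge line, fixed in the jig, at jig (0, 118, 65) mm
- handle_grip (a point): middle of the handle's black grip, 105 mm from the hinge line: a round bar of 18 mm diameter, the grip 63 to 133 mm from the hinge; point z axis points along the handle to its free end
- latch (a joint): angle of the iron swing latch (rad): 0 = closed, pointing along the jig's +y across the bar into the keeper (hard stop); grows as it swings clockwise from above; 1.57 = pointing along the jig's +x. Its underside is at z 42.5 mm: it passes over the bar only while the bar is pressed down
- latch_pivot (a point): point on the latch's upright hinge line, at jig (35, -98, 45.5) mm
- latch_knob (a point): the latch's upright knob, 92 mm from its hinge: round, 14 mm diameter, from z 48.5 to 88.5 mm; the point is on its axis at z 70.5 mm
- bar: glued pine frame bar 130 (x) x 30 (y) x 16 (z) mm, loose in the channel; origin at the centre of its underside, x axis along it towards the stop. Top at jig z 46 mm free, 41 mm under the locked clamp, about 42.5 mm under the latch
- bar_far_end (a point): middle of the bar's end face that goes against the stop
- bar_near_end (a point): middle of the bar's other end face, the one to push
- end_stop: aluminium stop block across the far end of the channel, 12 x 30 mm, top at jig z 38 mm; origin at the foot of the face that the bar touches, on the base board (jig z 14 mm), x axis along the channel away from the bar. It is set at a different place along the channel each time
- panel: white plastic foundation panel, flat sheet 200 x 130 x 4 mm; bystander, origin at the centre of its underside
- mallet: cast steel mallet head 40 x 85 x 40 mm, hickory handle 150 mm towards its -x; bystander, origin at the centre of its underside
- spacer_a: tin frame spacer, small channel 50 x 32 x 14 mm, lying on a free corner of the jig's base board; bystander, origin at the centre of its underside
- spacer_b: tin frame spacer, small channel 50 x 32 x 14 mm, on the table; bystander, origin at the centre of its underside
- sanding_block: dull orange sanding block 110 x 65 x 32 mm; bystander, origin at the centre of its underside
- glue: white glue bottle, 52 mm diameter, 120 mm tall, standing; bystander, origin at the centre of its underside
- hive_tool: flat steel hive tool, 230 mm long, 45 mm wide, 6 mm thick; bystander, origin at the centre of its underside
Mind the look-alikes: they are no part of the job. What is meant by the bar is not turquoise, and is the smaller of those in its own colour.

How it is judged:
By the outcome, as a careful person would: the job done as asked, in the order asked, and still so for the second after the job is handed in, with the robot touching nothing.
It also fails if it takes over 72 s, if anything falls off the work surface, if the arm or the gripper's body presses on something with over 40 N, if the wrist force passes 120 N, or if a joint passes its speed limit or range.

### The arm

A 6-joint arm with a two-finger parallel gripper is mounted at the origin on the work surface. World frame = base frame: x ahead of the robot, y to its left, z up, the work surface at z = 0. Lengths are in mm, angles in rad, forces in N, time in s.
With the tool pointing down it reaches from about 275 to 825 mm from the base axis. Payload 5.2 kg.
Tool frame: the origin (TCP) lies at the very end of the fingers, on their centre line; the grasp point (between the pads) lies 19 mm behind it; z points along the fingers, y is the direction in which the jaws open and shut (so a half turn about z gives the same grasp; the last joint's range is limited). The gripper opens to 93 mm and grips with 3 to 60 N. Pads are 15 mm wide; open, the fingers measure 128 mm over their backs; the gripper's body (75 mm by 188 mm) begins 65 mm behind the grasp point.
Start: joints at [-1.324, 0.259, 1.535, -0, 1.348, -0.203], TCP at [239.152, -495.289, 218.653] pointing down, gripper open.
Joint ranges: [-3.14, 3.14], [-0.91, 2.08], [0.19, 2.58], [-1.22, 4.36], [0.22, 2.71], [-3.12, 3.12]. Speed limits (rad/s): [2.57, 2.57, 3.14, 3.14, 3.14, 3.14].

### API

Orientations are given as [roll, pitch, yaw] about the fixed x, y, z axes, in that order (R = Rz(yaw) Ry(pitch) Rx(roll)).
In Python, from bench import robot gives the robot as it stands. The module is installed in compiled form; this text tells all that it offers. Calls block until the motion is done:
- robot.move_ptp(position, orientation): joint-space move of the TCP to a pose.
- robot.move_linear(position, ori=None, speed=150, f_stop=None): straight line of the TCP; ori=None keeps the orientation; speed is the mean speed in mm/s. With f_stop (N) it stops when the force on the tool has changed by that much, and returns True; else False.
- robot.move_j(angles): joint-space move.
- robot.move_gripper(opening): opening from 0.0 (shut) to 1.0 (fully open); the grip force is fixed at half the most; returns when the fingers have stopped.
- robot.sleep(seconds).
- robot.inverse_kinematics(position, orientation): joint angles nearest the present ones, or None.
- robot.get_image(name): name is "side" or "top"; returns a dict with "img" (400x640x3 uint8, blue, green, red), "fovy" (degrees; the focal length in pixels is half the picture's height over the tangent of half this angle, whatever the lens; pixels are square), "cx", "cy" (the principal point, pixels), "eye" and "orientation" of the camera in the world. Camera axes: x right, y down, z forward; pixel columns grow to the right and rows downward; lengths in mm; the calibration is good to about 2 mm. A picture is of the moment at which its call begins. There is no depth.
A pose or a line that the arm cannot do raises robot.MotionError and nothing moves.
- robot.hand_in(): hands the job in, once; it reports no verdict.
Readings, each from a call of its own:
- robot.current_t(): time.
- robot.current_qpos(): joint angles.
- robot.current_joint_vel(): joint speeds.
- robot.current_joint_efforts(): joint torques, N m.
- robot.current_tcp_pos(): TCP position.
- robot.current_eef_rot(): TCP orientation.
- robot.current_contact_force(): force on the tool from outside, world axes, zero at the start.
- robot.current_ft_torque(): the same for the moment, N m.
- robot.current_gripper_width(): opening from 0.0 (shut) to 1.0 (fully open).
Only numpy, scipy, OpenCV 4.12 (cv2) and the standard library are available. Lean on these libraries where they do the work, as an engineer would, in place of code of your own. Each camera call takes 0.05 s, during which the arm holds its last target.

## Working session

There is one attempt and no reset: what is moved stays moved. The work goes in short steps, each a Python script; the robot and the scene stay as the last script left them, time stands still between calls to the robot, and variables do not carry over. Pictures are saved under pics/ and viewed, and the job is handed in when it is done.

```bash
mkdir -p pics
python3 - <<'E'
from bench import robot
import cv2
for n in("side","top"):
    d=robot.get_image(n); cv2.imwrite(f"pics/{n}0.png",d["img"]); print(n,d["fovy"],d["cx"],d["cy"],d["eye"],d["orientation"])
print(robot.current_t(),robot.current_tcp_pos(),robot.current_eef_rot(),robot.current_contact_force())
E
```

```text
side 42.83349014568168 321.4804267218358 198.4204282129401 [  84.17421723 -936.90895864 1089.56076574] [-2.33999321  0.01911063 -0.4343908 ]
top 47.59508642533182 311.6889033032757 202.34464523536482 [ 382.02829396   16.64233105 1466.86062895] [-3.05237369 -0.01130591 -1.57843808]
0.1 [ 239.05399638 -494.8000022   217.91875118] [-3.14000336e+00 -3.43213850e-04  4.49843299e-01] [0.54637289 0.22248927 0.16210611]
```

View pics/side0.png

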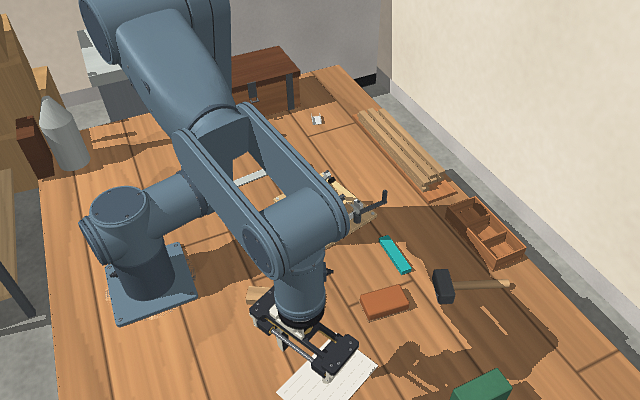

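View pics/top0.png

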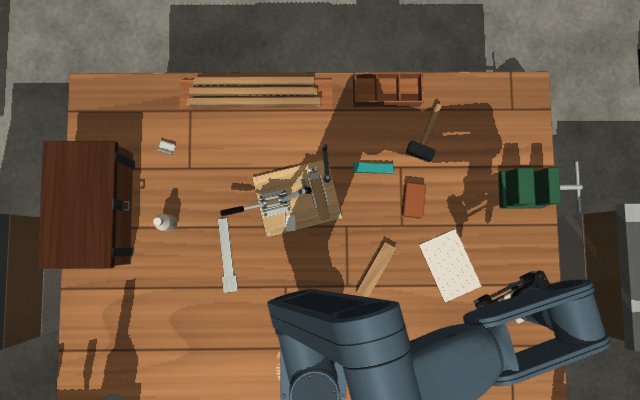

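```bash
cat > h.py <<'E'
from bench import robot
import cv2, numpy as np
from scipy.spatial.transform import Rotation as R
def cam(n,save=None):
    d=robot.get_image(n); d["f"]=200/np.tan(np.radians(d["fovy"])/2); d["Rm"]=R.from_euler("xyz",d["orientation"]).as_matrix()
    d["eye"]=np.array(d["eye"])
    if save: cv2.imwrite(save+".png",d["img"])
    return d
def ray(d,u,v):
    return d["Rm"]@np.array([(u-d["cx"])/d["f"],(v-d["cy"])/d["f"],1.])
def plane(d,u,v,z):
    r=ray(d,u,v); return d["eye"]+r*(z-d["eye"][2])/r[2]
def tri(d1,p1,d2,p2):
    A=[];b=[]
    M=np.zeros((3,3));c=np.zeros(3)
    for d,p in((d1,p1),(d2,p2)):
        r=ray(d,*p);r/=np.linalg.norm(r);P=np.eye(3)-np.outer(r,r);M+=P;c+=P@d["eye"]
    x=np.linalg.solve(M,c)
    gap=[np.linalg.norm(np.cross(x-d["eye"],ray(d,*p)/np.linalg.norm(ray(d,*p)))) for d,p in((d1,p1),(d2,p2))]
    return x,gap
def proj(d,X):
    c=d["Rm"].T@(np.asarray(X)-d["eye"]); return np.array([d["cx"]+d["f"]*c[0]/c[2],d["cy"]+d["f"]*c[1]/c[2]])
def crop(d,u0,v0,u1,v1,k,name):
    cv2.imwrite(name,cv2.resize(d["img"][v0:v1,u0:u1],None,fx=k,fy=k,interpolation=cv2.INTER_CUBIC))
E
python3 - <<'E'
from h import *
q=robot.current_qpos(); q[0]=-2.3; robot.move_j(list(q))
d=cam("side","pics/side1"); crop(d,270,120,420,250,5,"pics/side1c.png")
d=cam("top","pics/top1"); crop(d,210,135,350,245,5,"pics/top1c.png")
print(robot.current_t())
E
```

```text
2.0667
```

View pics/side1.png

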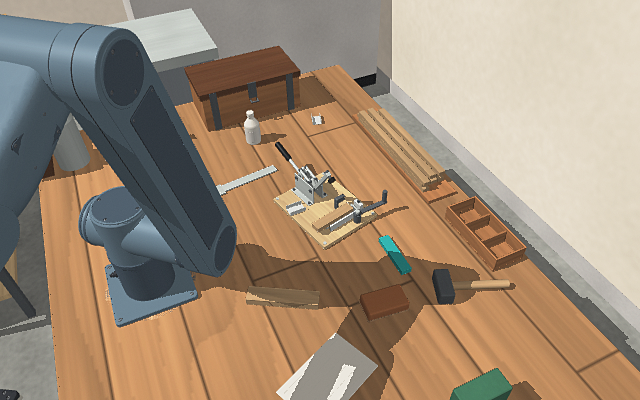

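View pics/side1c.png

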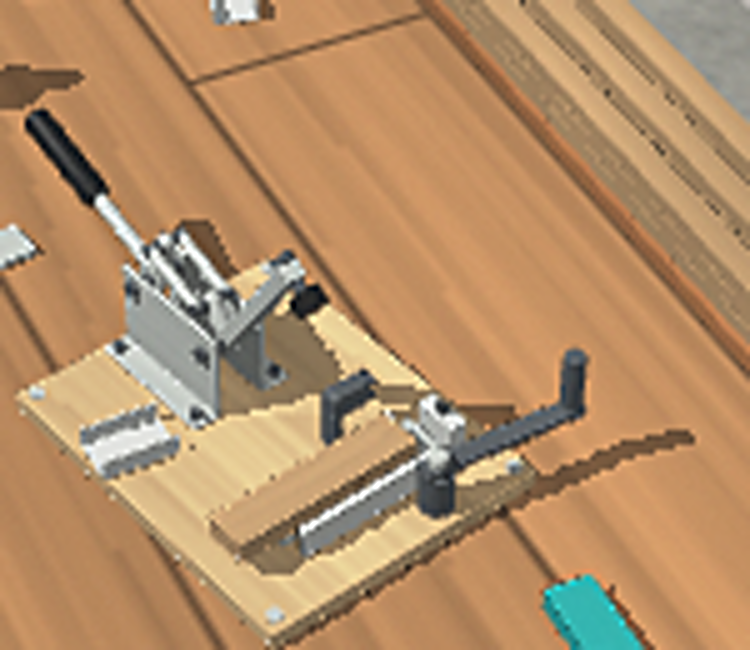

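View pics/top1c.png

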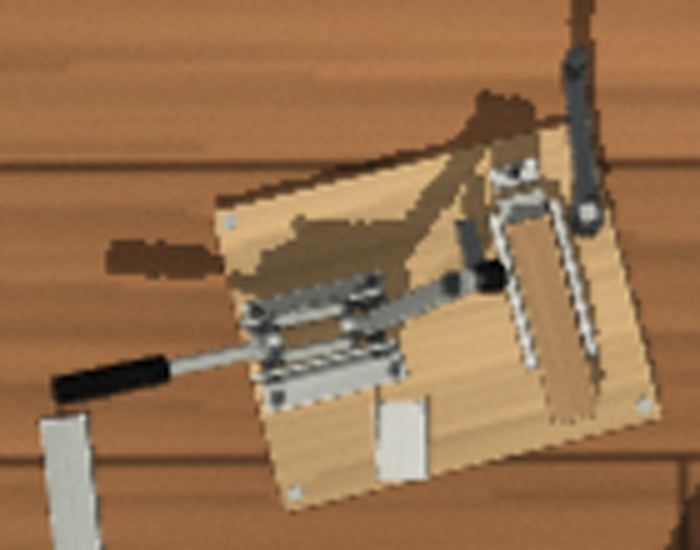

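The side crop shows the bar in its channel, centred near full px (333,219), with the handle back at (283,150) and the latch open with its knob at (385,193). The top crop shows the board corners, the spacer at its lower left, and the handle out past the board near (232,211). Next I'll fit the jig pose.

```bash
cat > m1.py <<'E'
from h import *
s=cam("side");t=cam("top")
S=lambda x,y:(270+(x+.5)/5-.5,120+(y+.5)/5-.5)
T=lambda x,y:(210+(x+.5)/5-.5,135+(y+.5)/5-.5)
# corners jig coordinates
obs=[(t,T(217,200),(100,135)),(t,T(660,415),(-100,-115)),(t,T(290,510),(-100,135)),
(s,S(18,398),(-100,135)),(s,S(270,635),(-100,-115)),(s,S(537,475),(100,-115))]
P=[plane(d,*p,14)[:2] for d,p,_ in obs]; J=np.array([o[2] for o in obs],float)
for p,j in zip(P,J): print(j,np.round(p,1))
def fit(P,J):
    P=np.array(P);cp=P.mean(0);cj=J.mean(0)
    a=(P-cp);b=(J-cj)
    th=np.arctan2((b[:,0]*a[:,1]-b[:,1]*a[:,0]).sum(),(a*b).sum())
    c,s_=np.cos(th),np.sin(th);Rm=np.array([[c,-s_],[s_,c]])
    o=cp-Rm@cj
    return th,o,P-(J@Rm.T+o)
for sel in (slice(0,3),slice(3,6),slice(0,6)):
    th,o,r=fit(P[sel],J[sel]); print("th",th,"o",o);print(np.round(r,1))
print("corner check tri BL",tri(t,T(290,510),s,S(18,398)),"BR",tri(t,T(660,415),s,S(270,635)))
c,s_=np.cos(th),np.sin(th);Rm=np.array([[c,-s_],[s_,c]])
inv=lambda X:np.r_[Rm.T@(np.array(X[:2])-o),X[2]]
for n,a,b in (("knobtop",(575,60),(574,357)),("handle end",(60,390),(38,118)),("grip inner",(167,367),(97,198)),("latchpivot top",(587,214),(437,452))):
    X,g=tri(t,T(*a),s,S(*b)); print(n,np.round(X,1),"jig",np.round(inv(X),1),np.round(g,1))
# bar near end top edge corners & far end, z=46
for n,d,p in (("T near L",t,T(548,418)),("T near R",t,T(590,420)),("S near L",s,S(212,520)),("S near R",s,S(240,545)),("S stop top?",s,S(437,405)),("T far",t,T(530,218)),("T stop",t,T(522,200))):
    print(n,np.round(inv(plane(d,*p,46)),1),np.round(inv(plane(d,*p,38)),1))
for n,d in(("T",t),("S",s)):
    vis=cv2.resize(d["img"],None,fx=1,fy=1)
E
python3 m1.py
```

```text
[100. 135.] [603.1 188.1]
[-100. -115.] [462.1 -96.4]
[-100.  135.] [403.  140.8]
[-100.  135.] [400. 141.]
[-100. -115.] [457.9 -96.5]
[ 100. -115.] [650.7 -53.4]
th 0.22693571571378376 o [533.51093683  34.64318294]
[[ 2.5 -0.6]
 [ 0.1  3.5]
 [-2.7 -2.9]]
th 0.23408270701649944 o [527.92271264  35.57277055]
[[ 0.6 -2.7]
 [ 0.6  3. ]
 [-1.2 -0.3]]
th 0.22594297608012479 o [530.85196234  34.98338987]
[[ 5.  -0.9]
 [ 2.9  3.1]
 [-0.1 -3.4]
 [-3.2 -3.2]
 [-1.3  3. ]
 [-3.4  1.3]]
corner check tri BL (array([401.62092747, 141.28090745,  13.24388187]), [np.float64(1.5050397587699245), np.float64(1.505039758769929)]) BR (array([460.29667869, -95.86549328,  12.58540021]), [np.float64(1.968654065257034), np.float64(1.9686540652569777)])
knobtop [677.6 -41.   87.4] jig [ 126.  -106.9   87.4] [0.4 0.4]
handle end [473.  269.8 113.3] jig [ -3.8 241.8 113.3] [1.2 1.2]
grip inner [487.4 209.9  88.3] jig [ -3.2 180.2  88.3] [2.1 2.1]
latchpivot top [585.9 -48.8  57.8] jig [ 34.9 -94.   57.8] [0.3 0.3]
T near L [-83.2 -41.   46. ] [-82.8 -41.3  38. ]
T near R [-90.5 -66.3  46. ] [-90.2 -66.8  38. ]
S near L [-90.4 -46.8  46. ] [-86.1 -40.6  38. ]
S near R [-89.7 -71.7  46. ] [-85.4 -65.7  38. ]
S stop top? [ 67.7 -56.   46. ] [ 73.2 -49.9  38. ]
T far [ 42.5 -59.4  46. ] [ 43.6 -59.8  38. ]
T stop [ 54.8 -57.1  46. ] [ 56.  -57.5  38. ]
```

Run:
```python
from h import *
s=cam("side");t=cam("top")
def tile(d,pts,name,r=12,k=16):
    rows=[]
    for u,v in pts:
        u0,v0=int(u)-r,int(v)-r
        rows.append(cv2.copyMakeBorder(cv2.resize(d["img"][v0:v0+2*r,u0:u0+2*r],None,fx=k,fy=k,interpolation=cv2.INTER_NEAREST),0,4,0,4,cv2.BORDER_CONSTANT)); print(name,u0,v0)
    cv2.imwrite(name,np.hstack(rows))
tile(t,[(253,175),(342,218),(268,237)],"pics/tt.png",12,10)
tile(s,[(273,199),(324,247),(377,215)],"pics/ss.png",12,10)
tile(t,[(324,216),(315,174),(326,150)],"pics/tb.png",12,10)
tile(s,[(316,226),(355,205),(385,195)],"pics/sb.png",12,10)
a=np.vstack([cv2.imread("pics/%s.png"%n) for n in("tt","ss")]);cv2.imwrite("pics/z1.png",a)
a=np.vstack([cv2.imread("pics/%s.png"%n) for n in("tb","sb")]);cv2.imwrite("pics/z2.png",a)
```

```text
pics/tt.png 241 163
pics/tt.png 330 206
pics/tt.png 256 225
pics/ss.png 261 187
pics/ss.png 312 235
pics/ss.png 365 203
pics/tb.png 312 204
pics/tb.png 303 162
pics/tb.png 314 138
pics/sb.png 304 214
pics/sb.png 343 193
pics/sb.png 373 183
```

View pics/z1.png

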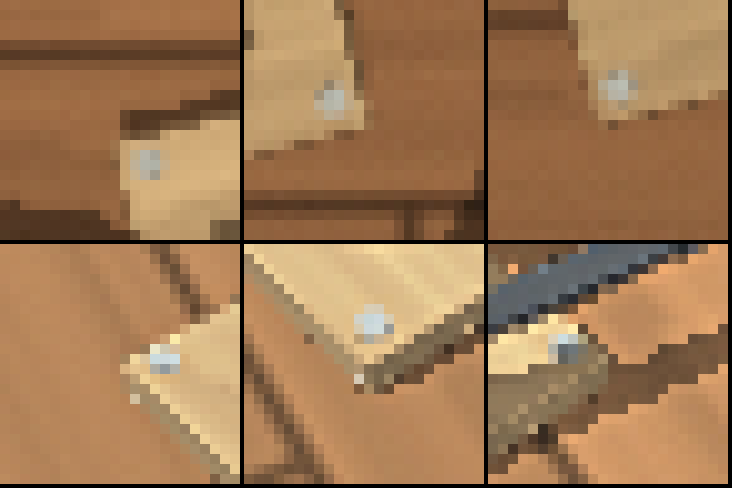

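View pics/z2.png

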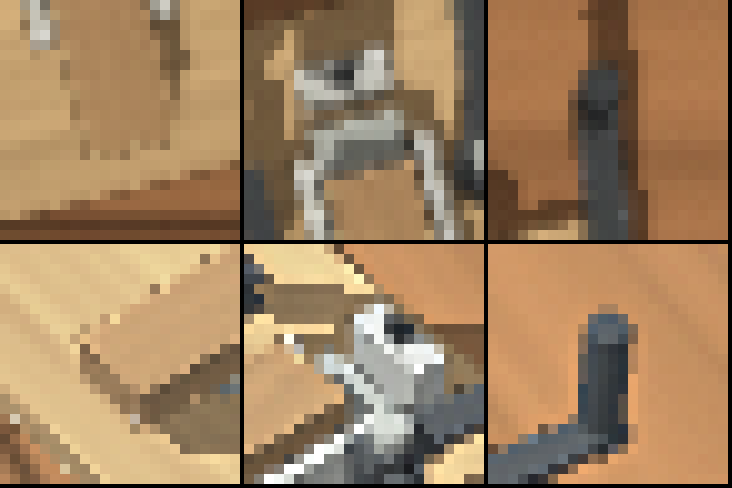

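```bash
cat > m2.py <<'E'
from h import *
from scipy.optimize import least_squares
s=cam("side");t=cam("top")
S=lambda x,y:(270+(x+.5)/5-.5,120+(y+.5)/5-.5)
T=lambda x,y:(210+(x+.5)/5-.5,135+(y+.5)/5-.5)
# screws; board corners; knob/handle triangulated
scr=[(t,(255.5,178.8),1,1),(t,(338.3,215.3),-1,-1),(t,(268.4,233.3),-1,1),(s,(276.9,198.1),-1,1),(s,(324.6,242.3),-1,-1),(s,(372.3,212.9),1,-1)]
scrP=[plane(d,*p,15.5)[:2] for d,p,_,_ in scr]
cor=[(t,(252.6,176.3),100,135),(t,(341.9,218.5),-100,-115),(t,(267.7,236.9),-100,135),(s,(273.2,199),-100,135),(s,(323.5,247),-100,-115),(s,(377,214.2),100,-115)]
corP=[plane(d,*p,14)[:2] for d,p,_,_ in cor]
HE=tri(t,T(60,390),s,S(38,118))[0];LP=tri(t,T(587,214),s,S(437,452))[0]
print(HE,LP)
def res(x):
    th,ox,oy,ins=x; c,q=np.cos(th),np.sin(th)
    w=lambda X,Y:np.array([ox+c*X-q*Y,oy+q*X+c*Y])
    r=[]
    for (d,p,a,b),P in zip(scr,scrP): r.append(w(a*(100-ins),10+b*(125-ins))-P)
    for (d,p,X,Y),P in zip(cor,corP): r.append(.6*(w(X,Y)-P))
    r.append(w(0,242)-HE[:2]); r.append(w(35,-98)-LP[:2])
    return np.concatenate(r)
f=least_squares(res,[.226,531,35,10]);print(f.x);print(np.round(f.fun.reshape(-1,2),1))
np.save("jig.npy",f.x[:3])
E
python3 m2.py
```

```text
[472.96338218 269.82978782 113.26577408] [585.92485362 -48.77567923  57.75669409]
[2.36433702e-01 5.29686839e+02 3.71345894e+01 1.01776291e+01]
[[-1.4 -0.3]
 [-2.5 -0. ]
 [-0.4 -0.7]
 [ 1.7 -1.6]
 [ 0.4 -1.2]
 [ 0.6 -1.2]
 [-1.4  1.5]
 [ 0.1 -0.5]
 [-0.7  2.7]
 [ 0.3  1.9]
 [ 1.4 -0.3]
 [ 1.4  0.4]
 [ 0.   2.6]
 [ 0.7 -1.2]]
```

Jig fit: (529.7, 37.1) mm, yaw 0.236. Residuals are 1–3 mm, the screw inset comes out at 10 mm, and the handle length of 133 mm checks. Next come the bar and stop coordinates and an IK check.

```bash
cat >> h.py <<'E'
import os
if os.path.exists("jig.npy"):
    TH,OX,OY=np.load("jig.npy")
    _R=np.array([[np.cos(TH),-np.sin(TH)],[np.sin(TH),np.cos(TH)]])
    def W(x,y,z): return list(np.r_[_R@[x,y]+[OX,OY],z])
    def J(X): return np.r_[_R.T@(np.array(X[:2])-[OX,OY]),X[2]]
def ori(a): # yaw relative to jig; jaw along jig y at a=0
    return [np.pi,0,TH+a]
def jf(): 
    f=np.array(robot.current_contact_force()); return np.round(np.r_[_R.T@f[:2],f[2]],1)
E
python3 - <<'E'
from h import *
s=cam("side");t=cam("top")
for n,d,p,z in (("near T",t,(324,219.2),46),("near S L",s,(311.5,223.6),46),("near S R",s,(317.5,228.6),46),("far T L",t,(310.8,179.5),46),("far T R",t,(319.1,178),46),("stop top front T",t,(315,175.5),38),("stop top back T",t,(315,173),38)):
    print(n,np.round(J(plane(d,*p,z)),1))
print("near L corner tri",[np.round(J(x),1) if i==0 else np.round(x,1) for i,x in enumerate(tri(t,(319.7,219),s,(311.5,223.6)))])
S=lambda x,y:(270+(x+.5)/5-.5,120+(y+.5)/5-.5)
T=lambda x,y:(210+(x+.5)/5-.5,135+(y+.5)/5-.5)
for n,a,b in (("knobtop",(575,60),(574,357)),("handle end",(60,390),(38,118)),("grip inner",(167,367),(97,198)),("latchpivot top",(587,214),(437,452))):
    X,g=tri(t,T(*a),s,S(*b)); print(n,np.round(J(X),1))
for nm,p,as_ in (("push",W(-120,-60,120),(0,np.pi,-np.pi)),("push2",W(-80,-60,34),(0,np.pi)),("grip0",W(0,216,82),(np.pi/2,-np.pi/2)),("grip1",W(0,118,151),(np.pi/2,-np.pi/2)),("knob0",W(127,-107,58),(.7,.7-np.pi)),("knob1",W(35,-6,58),(.7,.7-np.pi))):
    for a in as_:
        q=robot.inverse_kinematics(p,ori(a)); print(nm,round(a,2),None if q is None else np.round(q,2))
print(robot.current_t())
E
```

```text
near T [-89.7 -56.3  46. ]
near S L [-91.3 -47.3  46. ]
near S R [-90.  -72.9  46. ]
far T L [ 42.1 -46.4  46. ]
far T R [ 40.5 -73.1  46. ]
stop top front T [ 52.4 -62.8  38. ]
stop top back T [ 60.2 -64.8  38. ]
near L corner tri [array([-86.6, -42.9,  39.5]), array([1.3, 1.3])]
knobtop [ 125.5 -110.6   87.4]
handle end [ -0.6 239.5 113.3]
grip inner [ -0.7 177.9  88.3]
latchpivot top [ 34.6 -96.7  57.8]
push 0 [-0.38  0.14  1.95 -0.    1.05  0.96]
push 3.14 [-0.38  0.14  1.95  0.    1.05 -2.18]
push -3.14 [-0.38  0.14  1.95  0.    1.05 -2.18]
push2 0 [-0.32  0.33  1.96 -0.    0.85  1.01]
push2 3.14 [-0.32  0.33  1.96  0.    0.85 -2.13]
grip0 1.57 [ 0.27  0.37  1.74 -0.    1.03  0.03]
grip0 -1.57 [ 0.27  0.37  1.74 -0.    1.03 -3.11]
grip1 1.57 [ 0.08  0.27  1.69  0.    1.18 -0.16]
grip1 -1.57 [ 0.08  0.27  1.69 -0.    1.18  2.99]
knob0 0.7 [-0.22  0.62  1.39 -0.    1.14  0.42]
knob0 -2.44 [-0.22  0.62  1.39  0.    1.14 -2.73]
knob1 0.7 [-0.13  0.44  1.7  -0.    1.    0.51]
knob1 -2.44 [-0.13  0.44  1.7   0.    1.   -2.63]
2.4667
```

Run:
```python
from h import *
robot.move_gripper(0.0)
robot.move_ptp(W(-125,-60,130),ori(0))
print(robot.move_linear(W(-125,-60,33),speed=100,f_stop=10),np.round(J(robot.current_tcp_pos()),1),jf())
print(robot.move_linear(W(-102,-60,33),speed=60,f_stop=4),np.round(J(robot.current_tcp_pos()),1),jf())
h=robot.move_linear(W(-70,-60,33),speed=12,f_stop=3)
print(h,np.round(J(robot.current_tcp_pos()),1),jf(),robot.current_t())
s=cam("side","pics/s2");t=cam("top","pics/t2")
crop(s,270,150,400,250,5,"pics/s2c.png");crop(t,270,140,360,240,5,"pics/t2c.png")
```

```text
False [-124.6  -60.3   33.4] [-0.1  0.5  0.3]
False [-101.8  -59.8   32.9] [ 0.  -0.4 -0.2]
True [-71.7 -59.8  32.6] [ 0.2 -0.   0.7] 10.8083
```

View pics/s2c.png

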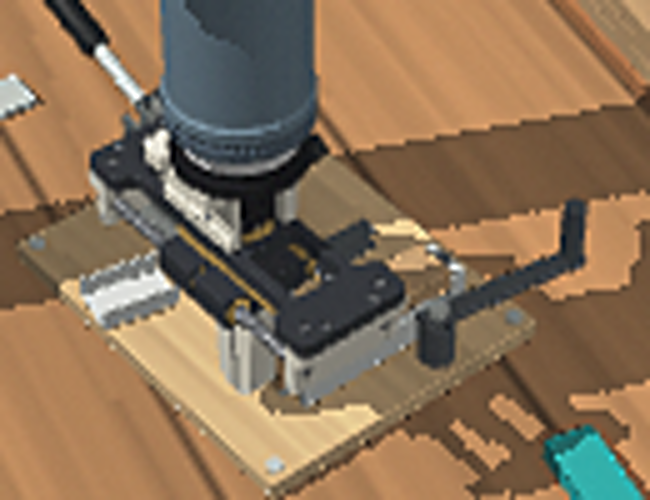

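View pics/t2c.png

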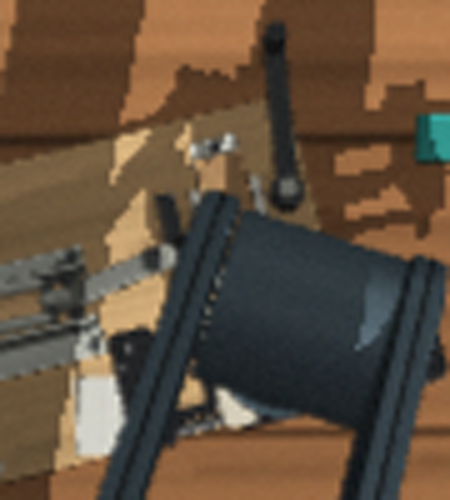

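The push stopped at jig x -71.7. In the second look, the light band at x 52–60 is the platen's end, and the real stop is the holed block behind it at x about 65. I'll confirm with another small gentle push.

Run:
```python
from h import *
for f in (4,6):
    h=robot.move_linear(W(-60,-60,33),speed=8,f_stop=f)
    print(h,np.round(J(robot.current_tcp_pos()),2),jf())
p=robot.current_tcp_pos(); 
robot.move_linear(W(-125,-60,33),speed=100)
robot.move_linear(W(-125,-60,180),speed=200)
q=robot.current_qpos(); q[0]=-1.2; robot.move_j(list(q))
s=cam("side","pics/s3");t=cam("top","pics/t3")
crop(s,290,170,400,250,7,"pics/s3c.png");crop(t,290,140,360,230,6,"pics/t3c.png")
print(robot.current_t())
```

```text
True [-71.7  -59.32  31.95] [ 0.9 -0.3 -0. ]
True [-71.74 -58.9   31.41] [0.4 0.3 0.8]
14.9
```

View pics/s3c.png

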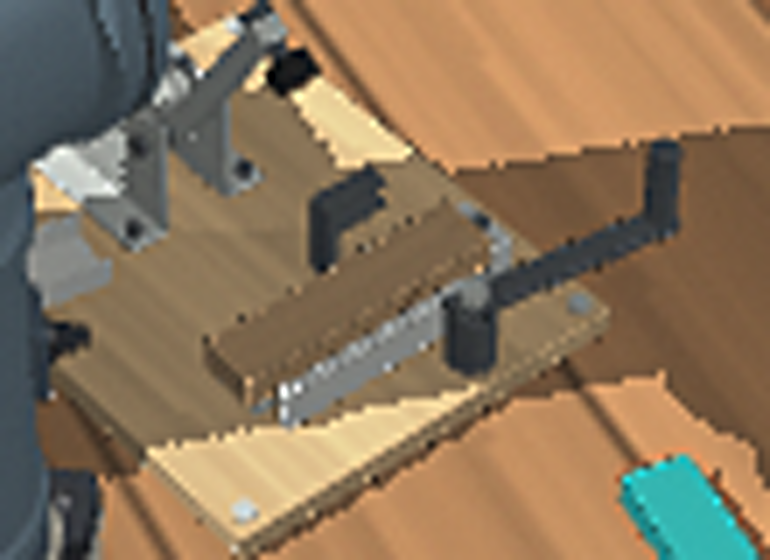

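View pics/t3c.png

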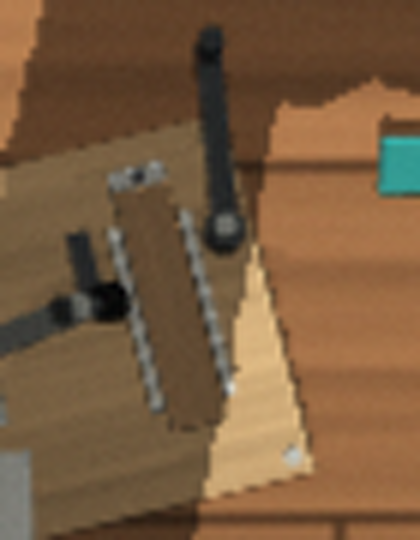

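The bar's far end now meets the stop block in both views, and the contact repeated at x -71.7. Next is the clamp handle.

```bash
cat >> h.py <<'E'
def grip_pt(a,r=105):
    e=np.pi/2-1.22+a
    return W(0,118+r*np.cos(e),65+r*np.sin(e)-19)
E
python3 - <<'E'
from h import *
O=ori(np.pi/2)
robot.move_gripper(0.6)
p=grip_pt(0)
robot.move_ptp([p[0],p[1],220],O)
print(robot.move_linear(p,speed=120,f_stop=12),np.round(J(robot.current_tcp_pos()),1),jf())
robot.move_gripper(0.0)
print("w",robot.current_gripper_width()*93,jf(),robot.current_t())
for a in (.2,.4,.6):
    h=robot.move_linear(grip_pt(a),speed=60,f_stop=30); print(a,h,np.round(J(robot.current_tcp_pos()),1),jf())
    if h: break
s=cam("side","pics/s4");t=cam("top","pics/t4");crop(s,250,110,400,240,5,"pics/s4c.png")
print(robot.current_t(),robot.current_gripper_width()*93)
E
```

```text
False [  0.6 216.6  82.8] [ 0.2 -0.2  0.4]
w 17.316350786814226 [ 0.9 -0.1 -0.3] 20.175
0.2 False [  0.3 207.  101.2] [ 1.7 -2.  -1.6]
0.4 False [  0.3 194.4 117.8] [ 4.9 -3.2 -2.8]
0.6 False [  0.3 179.1 131.4] [ 5.2 -2.4 -3.8]
21.775 17.31164756454508
```

View pics/s4c.png

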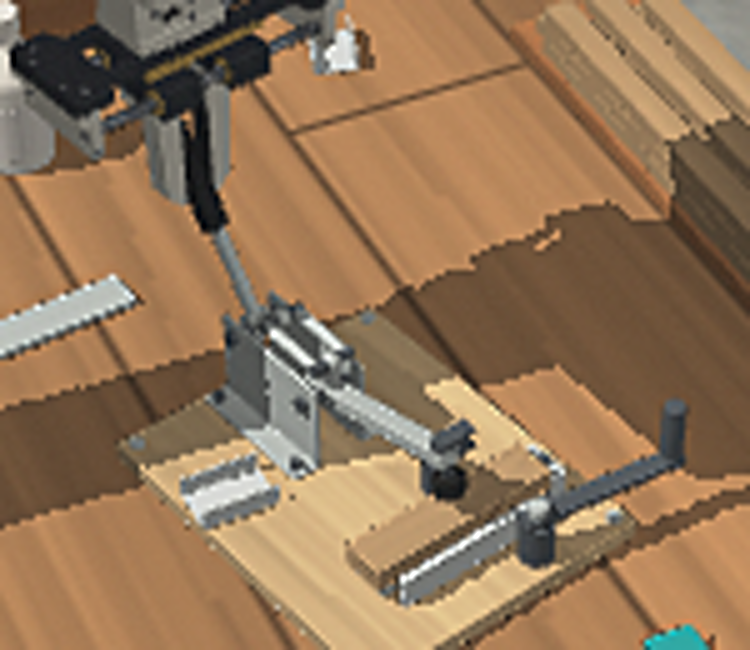

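Handle gripped (17 mm width) and the arm is coming down over the bar at crop (440,480). Continue over centre.

Run:
```python
from h import *
for a in (.75,.9,1.0,1.1,1.2):
    h=robot.move_linear(grip_pt(a),speed=50,f_stop=30); print(a,h,np.round(J(robot.current_tcp_pos()),1),jf())
    if h: break
robot.sleep(.2); print(jf())
robot.move_gripper(0.5); robot.sleep(.2)
p=robot.current_tcp_pos()
robot.move_linear([p[0],p[1],260],speed=200)
q=robot.current_qpos(); q[0]=-1.0; robot.move_j(list(q))
s=cam("side","pics/s5");t=cam("top","pics/t5");crop(s,270,110,400,240,5,"pics/s5c.png");crop(t,220,130,350,240,5,"pics/t5c.png")
print(robot.current_t())
```

```text
0.75 False [  0.3 166.1 139.4] [ 5.3 -1.1 -4.1]
0.9 False [  0.3 153.6 144.9] [ 7.3  5.5 -8.2]
1.0 False [  0.4 143.8 147.9] [ 7.2  5.9 -6.3]
1.1 False [  0.4 133.  150.3] [ 4.8  5.6 -2.8]
1.2 False [  0.5 120.6 151.4] [ 4.  -0.7  0.1]
[ 5.1 -0.1  1.3]
27.6583
```

View pics/s5c.png

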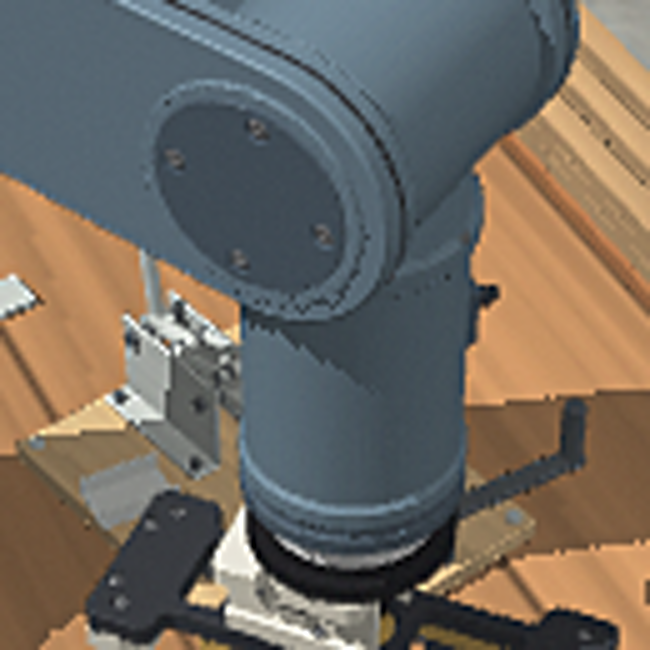

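View pics/t5c.png

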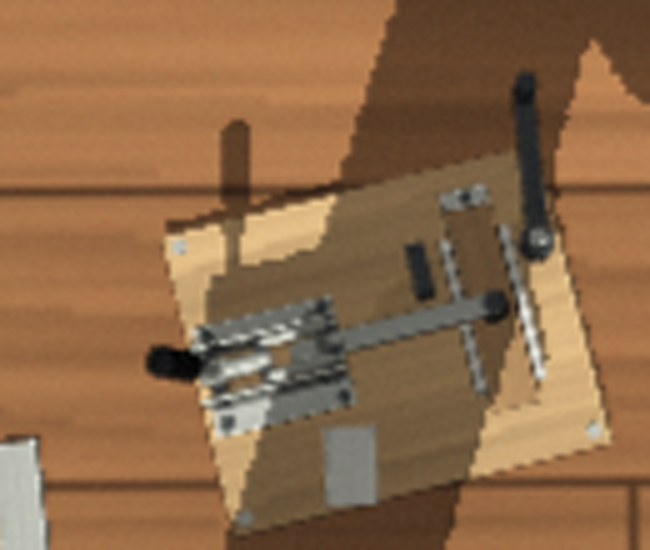

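```bash
cat >> h.py <<'E'
def knob_pt(a,z=60,r=92): return W(35+r*np.sin(a),-98+r*np.cos(a),z)
E
python3 - <<'E'
from h import *
t=cam("top")
for a in(1.22,1.07): 
    g=np.array(grip_pt(a,130));g[2]+=19; print("handle end proj",a,proj(t,g),"seen ~",(251.4,202.4))
O=ori(.7)
robot.move_gripper(0.55)
p=knob_pt(1.71)
robot.move_ptp([p[0],p[1],180],O)
print(robot.move_linear(p,speed=120,f_stop=10),np.round(J(robot.current_tcp_pos()),1),jf())
robot.move_gripper(0.0)
print("w",robot.current_gripper_width()*93,jf(),robot.current_t())
for a in (1.45,1.2,.95,.7,.5,.35):
    h=robot.move_linear(knob_pt(a),speed=70,f_stop=25); print(a,h,np.round(J(robot.current_tcp_pos()),1),jf())
    if h: break
s=cam("side","pics/s6");t=cam("top","pics/t6");crop(s,270,120,400,240,5,"pics/s6c.png");crop(t,260,130,360,240,5,"pics/t6c.png")
print(robot.current_t(),robot.current_gripper_width()*93)
E
```

```text
handle end proj 1.22 [258.19209617 200.45017913] seen ~ (251.4, 202.4)
handle end proj 1.07 [251.52433407 202.15200552] seen ~ (251.4, 202.4)
False [ 126.8 -111.1   61. ] [ 0.1 -0.   0.8]
w 13.307760535329999 [ 4.3 -1.3 -0.8] 31.575
1.45 False [128.5 -86.7  60.4] [ 9.6 -0.3 -3. ]
1.2 False [124.3 -63.3  60.4] [12.4  3.5 -5.1]
0.95 False [111.2 -43.1  60.4] [ 6.5  2.7 -2.1]
0.7 False [ 94.5 -27.   60.3] [3.7 3.8 0.8]
0.5 False [ 79.2 -17.3  60.4] [1.4 2.3 4. ]
0.35 False [ 66.6 -12.   60.4] [ 1.9 -0.3  6.1]
34.35 13.204794093463729
```

View pics/s6c.png

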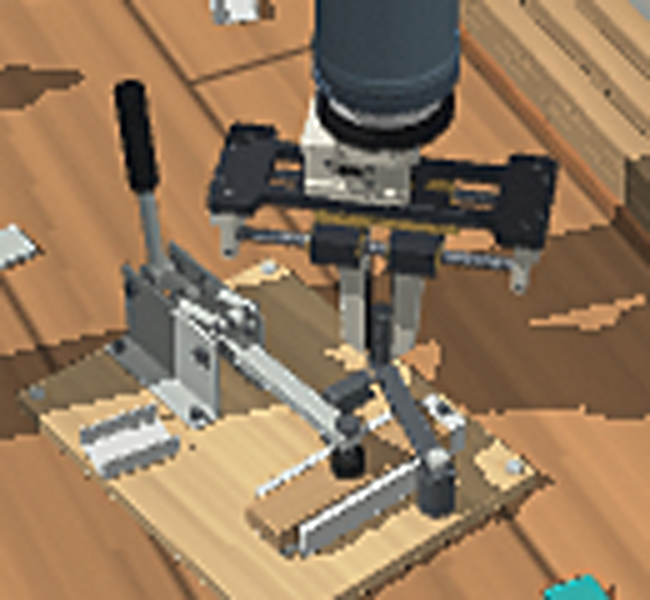

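Run:
```python
from h import *
s=cam("side");t=cam("top")
for n,d,(u0,v0,u1,v1) in (("s",s,(285,130,310,165)),("t",t,(240,190,270,215))):
    im=d["img"][v0:v1,u0:u1]; cv2.imwrite(f"pics/h_{n}.png",cv2.resize(im,None,fx=14,fy=14,interpolation=cv2.INTER_NEAREST))
for a in (1.0,1.07,1.15,1.22):
  for r in (63,133):
    g=np.array(grip_pt(a,r));g[2]+=19
    print(a,r,"s",np.round(proj(s,g),1),"t",np.round(proj(t,g),1))
a=cv2.imread("pics/h_s.png");b=cv2.imread("pics/h_t.png");
H=max(a.shape[0],b.shape[0]);pad=lambda x:cv2.copyMakeBorder(x,0,H-x.shape[0],0,6,cv2.BORDER_CONSTANT)
o=np.hstack([pad(a),pad(b)]);print(o.shape);cv2.imwrite("pics/h6.png",o[:600,:800])
```

```text
1.0 63 s [298.2 156.8] t [256.1 203.7]
1.0 133 s [293.8 135.9] t [248.1 202.9]
1.07 63 s [299.  157.3] t [257.5 203.3]
1.07 133 s [295.7 136.9] t [251.2 202.1]
1.15 63 s [300.  157.9] t [259.2 202.9]
1.15 133 s [297.8 138.3] t [254.9 201.2]
1.22 63 s [300.9 158.6] t [260.6 202.6]
1.22 133 s [299.7 139.7] t [258.1 200.4]
(490, 782, 3)
```

View pics/h6.png

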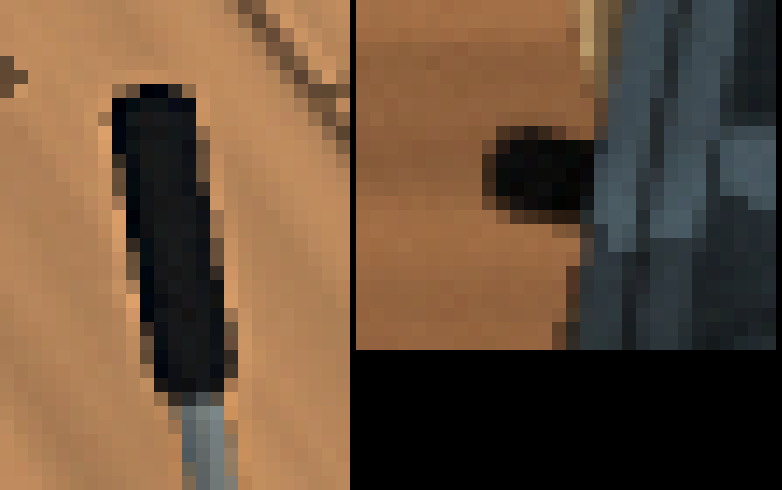

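View pics/t6c.png

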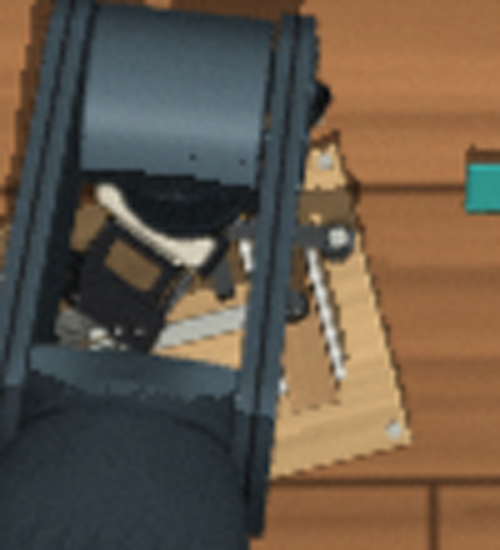

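The knob is gripped and the latch sits at about 0.35 rad. Both views put the handle at only about 1.08 rad, at dead centre and not the locked 1.22, so it must have slipped in the pads. I'll swing the latch back clear of the bar, then push the handle fully over with closed fingers.

Run:
```python
from h import *
for a in (.65,.98,1.3):
    h=robot.move_linear(knob_pt(a),speed=130,f_stop=25); print(a,h,jf())
robot.move_gripper(0.4)
p=robot.current_tcp_pos(); print("t",robot.current_t(),np.round(J(p),1))
robot.move_linear([p[0],p[1],215],speed=300)
robot.move_ptp(W(0,165,215),ori(np.pi/2))
robot.move_gripper(0.0)
robot.move_linear(W(0,165,152),speed=200,f_stop=10)
h=robot.move_linear(W(0,125,152),speed=40,f_stop=20)
print(h,np.round(J(robot.current_tcp_pos()),1),jf(),robot.current_t())
s=cam("side","pics/s7");crop(s,270,110,400,240,5,"pics/s7c.png")
```

```text
0.65 False [2.4 3.3 6.2]
0.98 False [4.8 2.9 3.1]
1.3 False [4.9 1.  3. ]
t 36.1833 [123.5 -73.3  59.9]
True [  0. 136. 152.] [1.3 2.7 3.1] 39.875
```

View pics/s7c.png

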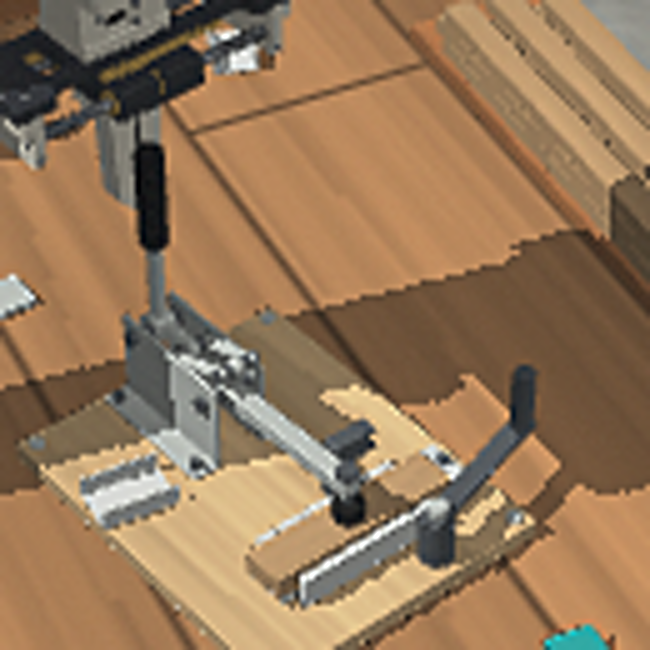

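The handle end is now at px (299.6,139.5), which matches the 1.22 rad prediction (299.7,139.7), so the clamp is locked. Now the latch.

Run:
```python
from h import *
robot.move_linear(W(0,160,152),speed=200)
robot.move_linear(W(0,160,215),speed=300)
p=knob_pt(1.3)
robot.move_ptp([p[0],p[1],150],ori(.7))
robot.move_gripper(0.45)
h=robot.move_linear(p,speed=200,f_stop=10)
robot.move_gripper(0.0)
print(h,"w",robot.current_gripper_width()*93,jf(),robot.current_t())
for a in (.95,.65,.35,.12):
    h=robot.move_linear(knob_pt(a),speed=110,f_stop=25); print(a,h,np.round(J(robot.current_tcp_pos()),1),jf())
    if h: break
h=robot.move_linear(knob_pt(-.06),speed=40,f_stop=14); print(h,np.round(J(robot.current_tcp_pos()),1),jf())
s=cam("side","pics/s8");crop(s,290,130,400,240,5,"pics/s8c.png")
print(robot.current_t(),robot.current_gripper_width()*93)
```

```text
False w 13.553118522089793 [-0.8 -0.7  4.4] 43.6167
0.95 False [111.6 -43.2  60.8] [5.9 3.4 1. ]
0.65 False [ 92.  -23.8  60.9] [5.4 4.6 3. ]
0.35 False [ 67.2 -11.3  60.9] [2.4 3.2 6.1]
0.12 False [46.7 -7.  61. ] [1.8 1.8 6.2]
True [35.3 -6.9 61.1] [2.9 0.5 0.1]
45.6583 13.458065516546664
```

View pics/s8c.png

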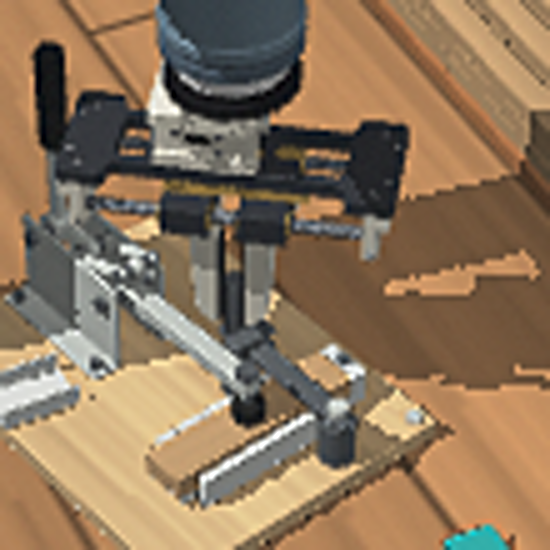

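The last segment stopped on contact at jig x 35.3, with the latch in line with +y, so it is at its closed stop. Next I'll release it and push the handle open.

```bash
cat >> h.py <<'E'
def push_open(a,r=105,hf=7.5):
    e=np.pi/2-1.22+a; c,s=np.cos(e),np.sin(e)
    y=118+r*c-9*s-hf; z=65+r*s+9*c
    return W(0,y,z)
E
python3 - <<'E'
from h import *
robot.move_gripper(0.25)
p=robot.current_tcp_pos()
robot.move_linear([p[0],p[1],215],speed=250)
robot.move_ptp(W(0,80,215),ori(np.pi/2))
robot.move_gripper(0.0)
robot.move_linear(W(0,80,168),speed=200,f_stop=10)
print(robot.current_t(),jf())
for a in (1.15,1.0,.8,.6,.4,.2,.05):
    h=robot.move_linear(push_open(a),speed=80,f_stop=30); print(a,h,np.round(J(robot.current_tcp_pos()),1),jf())
    if h: break
h=robot.move_linear(push_open(-.08),speed=40,f_stop=14); print(h,np.round(J(robot.current_tcp_pos()),1),jf(),robot.current_t())
p=robot.current_tcp_pos()
robot.move_linear([p[0],p[1],200],speed=250)
q=robot.current_qpos(); q[0]=1.6; robot.move_j(list(q))
s=cam("side","pics/s9");t=cam("top","pics/t9")
crop(s,270,120,400,240,6,"pics/s9c.png");crop(t,220,130,350,240,6,"pics/t9c.png")
print(robot.current_t())
for a in (0,.1):
    g=np.array(grip_pt(a,133));g[2]+=19; print(proj(s,g),proj(t,g))
for a in (0,.1): print("knob",proj(s,knob_pt(a,88.5)),proj(t,knob_pt(a,88.5)))
E
```

```text
48.55 [ 0.7 -0.1 -0.3]
1.15 False [  0.8 109.2 171.3] [ 1.4 -3.   2.4]
1.0 False [ -0.6 125.3 169.1] [-0.6 -0.8 -0.3]
0.8 False [ -0.2 145.7 164.3] [-0.4 -0.2  0.2]
0.6 False [ -0.3 164.8 155.4] [0.2 0.6 0.4]
0.4 False [ -0.4 181.7 142.7] [-0.2  0.1 -0. ]
0.2 False [ -0.4 195.7 127. ] [ 0.5 -0.1  0.7]
0.05 False [ -0.5 204.  113.6] [-0.1  0.4 -0.5]
True [  1.1 206.  109. ] [-2.1 -1.7 10.5] 51.7083
54.7167
[277.17973376 143.21663237] [220.48484761 213.09030556]
[277.82387062 140.87211664] [221.4141358 212.3986883]
knob [336.82731151 185.26950459] [298.68003175 182.94703616]
knob [339.3627941  183.98663453] [298.1085821  180.02416892]
```

View pics/s9c.png

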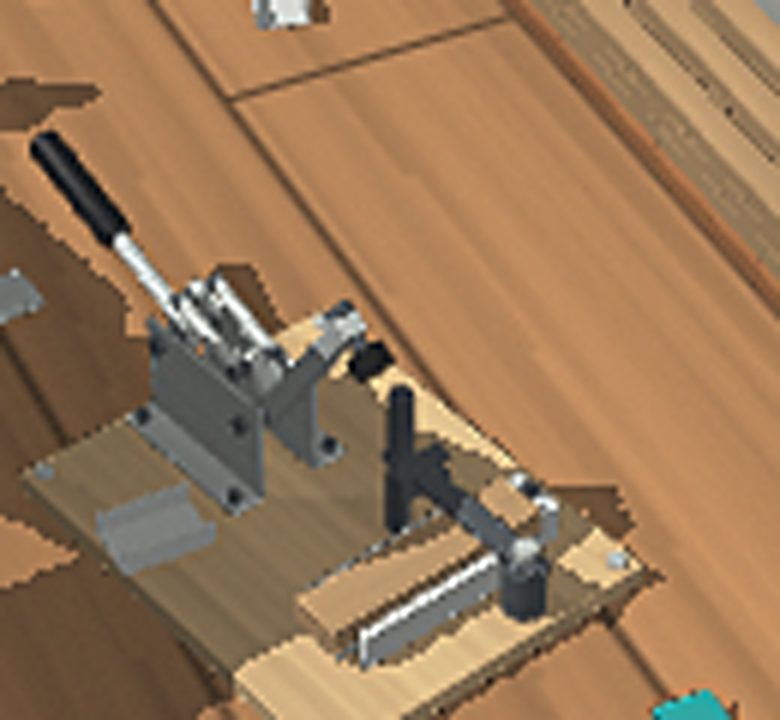

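View pics/t9c.png

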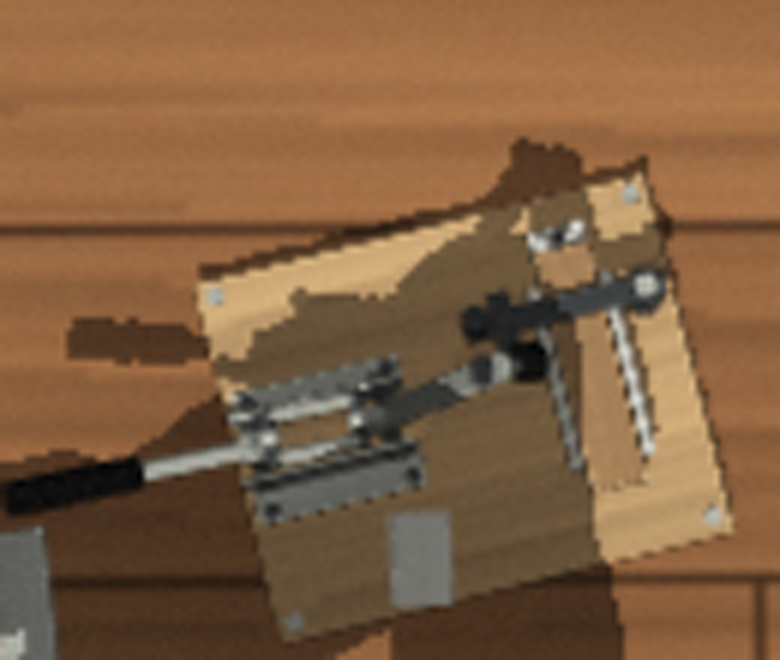

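Run:
```python
from h import *
a=cv2.imread("pics/s9.png")[190:240,330:390];b=cv2.imread("pics/t9.png")[155:215,295:335];c=cv2.imread("pics/t3.png")[155:215,295:335]
r=lambda x:cv2.resize(x,None,fx=480/x.shape[0],fy=480/x.shape[0],interpolation=cv2.INTER_NEAREST)
o=np.hstack([r(b),r(c)]);o=np.hstack([o]);print(o.shape);cv2.imwrite("pics/z9.png",o);cv2.imwrite("pics/z9s.png",r(a))
```

```text
(480, 640, 3)
```

View pics/z9.png

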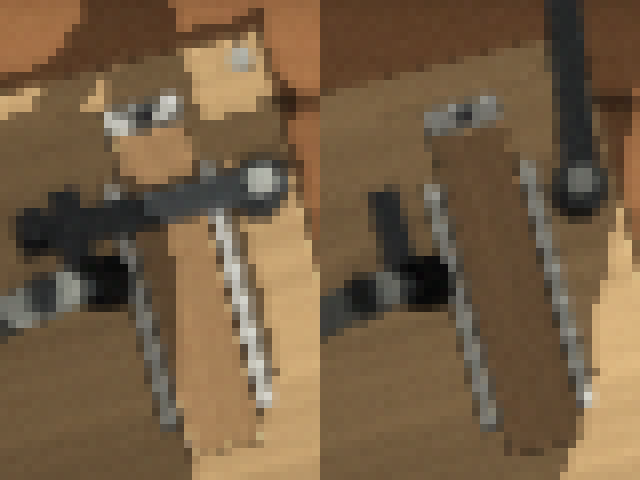

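View pics/z9s.png

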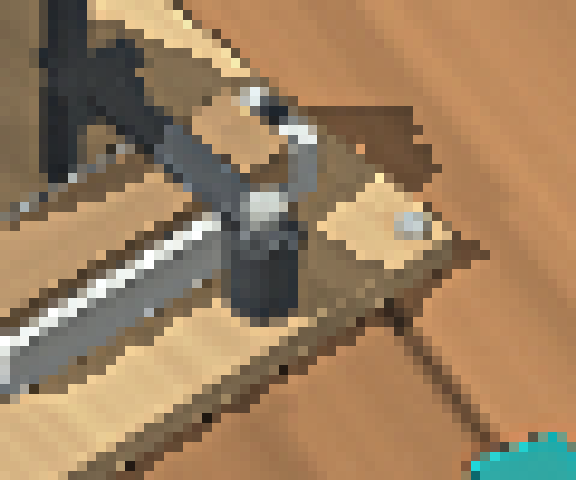

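View pics/s9.png

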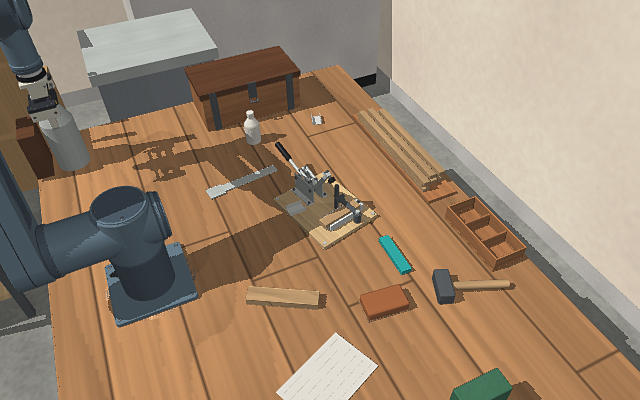

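Run:
```python
from h import *
print(jf(),robot.current_tcp_pos(),robot.current_t()); robot.hand_in()
```

```text
[0.7 0.9 0.1] [-124.94426739  523.34497756  200.19570928] 54.7167
the job is handed in; nothing more can be done
```

The job is done and handed in at 54.7 s of the 72 s allowed. The bar is against the stop, held down by the latch alone, with the clamp fully open.

- **Bar:** I pushed it with closed fingers until contact. Three light pushes, stopping at 3, 4 and 6 N, all ended at jig x -71.7 mm. In the last pictures it still meets the stop, in the same place as after the push.
- **Clamp, first try:** This did not lock. The handle slipped in the pads and stayed at about 1.08 rad. I only noticed after I had already swung the latch to about 0.35 rad, over the bar but not in the keeper. I swung the latch back clear of the bar to 1.3 rad.
- **Clamp, second try:** I pushed the handle to its stop with closed fingers. Its end appeared at (299.6, 139.5) px against (299.7, 139.7) px predicted for 1.22 rad, so it was locked.
- **Latch:** I swung it to its closed stop. The knob is within about 1 px of the 0 rad position in both views.
- **Handle:** I pushed it fully back to its stop. Its end matches the 0 rad position in the side view.
- **Other things:** None was seen to have moved. I judged this by eye from the pictures and did not measure it.
- **Disagreements:** The jig fit left residuals of up to about 3 mm. I first mistook the end of the platen for the stop, and the pushes and later pictures corrected that. The pictures cannot show a gap of less than about 1 mm between bar and stop.

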